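# Put the punch away past the sprung flap of its keep

## Task

Put the standing steel punch away in the low metal punch keep: push the sprung flap in the keep's top open with the punch's foot and hold it open while you gently feel, along the slot, for the hidden pocket below, then seat the punch upright and fully home in the pocket and let go. Press only gently on the keep, and leave the other things on the table where they are.

Things in the scene. Friction and masses are not known exactly. Their poses are not given: they have to be found in the camera images.
- punch: Plain steel stamping punch, a round bar 22 mm in diameter and 104 mm tall with a slightly domed head, 0.1 to 0.2 kg, standing on its flat foot on the table. Origin: centre of its foot; z runs up along the bar. Grip it round the upper shank so that the lowest 65 mm stay clear of the fingers: 60 mm of it go into the keep.
- keep: Punch keep, bolted down: grey metal housing, 112 mm (its x) by 162 mm (its y), 70 mm tall, with a 4 mm aluminium top. Origin: centre of its underside, on the table; z up. Inside lies a level pocket plate, top face 28 mm above the table, locked. In it is one pocket with a firm floor 10 mm above the table. A punch fully home stands on that floor, 44 mm of it above the housing.
- slot (a point): Centre of the slot in the keep's top, in the top face; axes as the keep's. The slot runs from x = -20 to +22 mm and y = -36 to +36 mm in the keep's frame and is closed by the flap. Below the slot's -x edge a flat guide wall (face at x = -20.5 mm) runs straight down to the pocket plate; a foot sliding along it is in line with the pocket.
- lane (a point): Middle of the lane in which the pocket lies: keep's x = -8 mm, y = 0, on the pocket plate's top face, 42 mm below the housing's top; axes as the keep's. The pocket is 26 by 26 mm, 18 mm deep, its two y edges chamfered 2 mm, centred on the lane in x; its y was set anywhere from -21 to +21 mm, unseen and unmeasured: the foot must find it by sliding or tapping along the plate.
- flap (a joint): Sprung flap in the slot, 38 (x) by 68 (y) by 3 mm, hinged at the keep's x = +20 mm, free edge at x = -18 mm. Value 0 = shut; grows as the edge is pushed down and in, to 1.45 rad. Spring 0.07 Nm when shut, 0.07 Nm/rad more: about 5 N on the foot. Open, it leans on the punch in the lane at about 1.1 rad, its edge 34 mm below the top, pushing it to -x with about 4 N.
- dye_bottle: Bystander: small amber dropper bottle, 34 mm across, 102 mm tall, standing. Origin: centre of its underside. Leave it.
- spool_brown: Bystander: thread spool with brown thread, 40 mm across, 49 mm tall, standing. Origin: centre of its underside. Leave it.
- spool_cream: Bystander: thread spool with cream thread, 40 mm across, 49 mm tall, standing. Origin: centre of its underside. Leave it.
- wax_tin: Bystander: squat round tin, 68 mm across, 43 mm tall. Origin: centre of its underside. Leave it.
- dye_tin: Bystander: round tin, 68 mm across, 107 mm tall. Origin: centre of its underside. Leave it.
- setter: Bystander: steel rivet setter, 17 mm thick, 128 mm long, lying down. Origin: centre of its underside. Leave it.

How it is judged:
By the outcome, as a careful person would: the job done as asked, in the order asked, and still so for the second after the job is handed in, with the robot touching nothing.
It also fails if it takes over 72 s, if anything falls off the work surface, if the arm or the gripper's body presses on something with over 40 N, if the wrist force passes 120 N, or if a joint passes its speed limit or range.

## Robot

A 6-joint arm with a two-finger parallel gripper is mounted at the origin on a cart in front of the work surface, level with it; the furniture and walls round the work are solid. World frame = base frame: x ahead of the robot, y to its left, z up, the work surface at z = 0. Lengths are in m, angles in rad, forces in N, time in s.
With the tool pointing down it reaches from about 0.3 to 0.825 m from the base axis. Payload 5.4 kg.
Tool frame: the origin (TCP) lies at the very end of the fingers, on their centre line; the grasp point (between the pads) lies 19 mm behind it; z points along the fingers, y is the line along which they close (so a half turn about z gives the same grasp; the last joint's range is limited). The gripper opens to 92 mm and grips with 3 to 60 N. Pads are 20 mm wide; open, the fingers measure 128 mm over their backs; the gripper's body (75 mm by 189 mm) begins 69 mm behind the grasp point.
Start: joints at [1.05, 0.158, 1.597, -0, 1.386, -0.21], TCP at [0.176, 0.547, 0.215] pointing down, gripper open.
Joint ranges: [-2.91, 2.91], [-0.94, 2.29], [0.18, 2.7], [-1.29, 4.43], [0.17, 2.64], [-3, 3]. Speed limits (rad/s): [2.57, 2.57, 3.14, 3.14, 3.14, 3.14].

## Interface

Orientations are given as a rotation vector (axis times angle).
In Python, from workcell import bot gives the robot as it stands. Calls block until the motion is done:
- bot.goto(position, orientation): joint-space move of the TCP to a pose.
- bot.line_to(position, rot=None, max_speed=0.15): straight line of the TCP; rot=None keeps the orientation; max_speed is the mean speed in m/s.
- bot.set_joints(angles): joint-space move.
- bot.set_gripper(opening, newtons=None): opening from 0.0 (shut) to 1.0 (fully open); newtons is the grip in N (None keeps the last); returns when the fingers have stopped.
- bot.hold(seconds).
- bot.inverse_kinematics(position, orientation): joint angles nearest the present ones, or None.
- bot.read_camera(name): name is "scene" or "top" or "wrist"; returns a dict with "pixels" (384x512x3 uint8, blue, green, red), "fx", "fy", "cx", "cy" (pixels), "k1" (the pictures are not rectified: a ray, as slopes to the right and down, at radius r is drawn at 1 + k1 r^2 times it, then the intrinsics apply), "R" (3x3) and "t" (3): a world point X has camera coordinates R X + t. Camera axes: x right, y down, z forward; pixel columns grow to the right and rows downward; lengths in m; the calibration is good to about 2 mm. A picture is of the moment at which its call begins. There is no depth.
A pose or a line that the arm cannot do raises bot.MotionError and nothing moves.
- bot.job_done(): hands the job in; it is judged then, once.
Readings, each from a call of its own:
- bot.current_clock(): time.
- bot.current_joints(): joint angles.
- bot.current_joint_vel(): joint speeds.
- bot.current_effort(): joint torques, N m.
- bot.current_ee_pos(): TCP position.
- bot.current_tool_rot(): TCP orientation.
- bot.current_contact_force(): force on the tool from outside, world axes, zero at the start.
- bot.current_ft_torque(): the same for the moment, N m.
- bot.current_opening(): opening from 0.0 (shut) to 1.0 (fully open).
- bot.current_grip_force(): force on a finger pad.
Only numpy, scipy, OpenCV 4.12 (cv2) and the standard library are available. Lean on these libraries where they do the work, as an engineer would, in place of code of your own. Each camera call takes 0.05 s, during which the arm holds its last target. There are 200 camera calls.

## Working session

There is one attempt and no reset: what is moved stays moved. The work goes in short steps, each a Python script; the robot and the scene stay as the last script left them, time stands still between calls to the robot, and variables do not carry over. Pictures are saved under pics/ and viewed, at most 12 in all, crops included, and the job is handed in when it is done.

```bash
ls; mkdir -p pics; python3 - <<'E'
from workcell import bot
import cv2,numpy as np
for n in("scene","top"):
    c=bot.read_camera(n); cv2.imwrite(f"pics/{n}0.png",c["pixels"])
    print(n,c["fx"],c["cx"],c["cy"],c["k1"],(-c["R"].T@c["t"]).round(3),np.round(c["R"],3).tolist())
print(bot.current_clock(),bot.current_contact_force(),bot.current_tool_rot())
E
```

```text
pics
scene 360.9932709275625 250.1442021290938 196.6993917913903 -0.0204929034214389 [ 0.073 -0.544  0.856] [[0.762, -0.647, 0.016], [-0.472, -0.574, -0.669], [0.442, 0.502, -0.743]]
top 427.6143001026343 253.69676547553328 193.208713066449 -0.13987656217691066 [ 0.263 -0.03   1.437] [[-0.079, -0.997, -0.001], [-0.977, 0.078, -0.201], [0.2, -0.015, -0.98]]
0.1 [-0.2244496   0.51424826  0.26079438] [-4.86099899e-01 -3.10318218e+00  2.41764475e-03]
```

View pics/scene0.png

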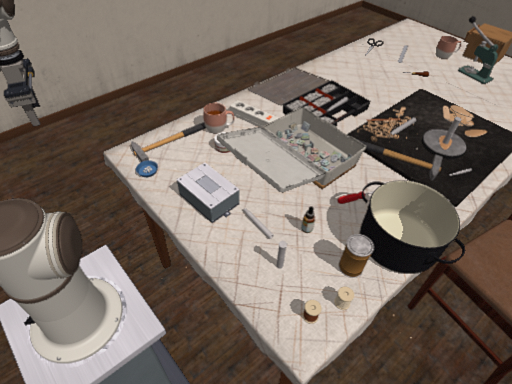

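View pics/top0.png

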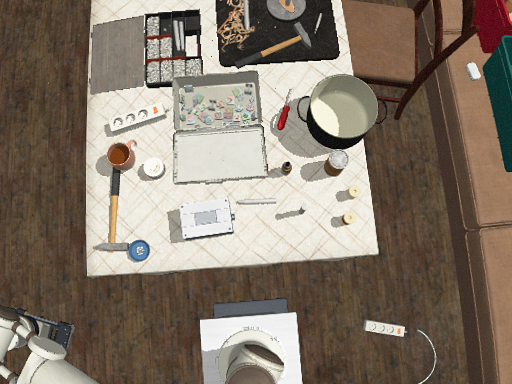

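Scene view: the keep is at about (208,190), the punch at (281,255), and the setter between them at (258,222). Top view: the keep is at (207,218), the punch at (302,210), and the setter at (257,201).

```bash
cat > h.py <<'E'
from workcell import bot
import cv2,numpy as np
from scipy.spatial.transform import Rotation as Ro
def K(c): return np.array([[c["fx"],0,c["cx"]],[0,c["fy"],c["cy"]],[0,0,1.]])
def ray(c,p):
    u=np.array([(p[0]-c["cx"])/c["fx"],(p[1]-c["cy"])/c["fy"]])
    s=u.copy()
    for _ in range(20): s=u/(1+c["k1"]*(s@s))
    d=c["R"].T@np.array([s[0],s[1],1]); return -c["R"].T@c["t"],d
def onz(c,p,z):
    o,d=ray(c,p); return o+d*(z-o[2])/d[2]
def cross(rs):
    A=np.zeros((3,3));b=np.zeros(3)
    for o,d in rs:
        d=d/np.linalg.norm(d);P=np.eye(3)-np.outer(d,d);A+=P;b+=P@o
    x=np.linalg.solve(A,b); return x,[np.linalg.norm(np.cross(x-o,d/np.linalg.norm(d))) for o,d in rs]
def proj(c,X):
    x=c["R"]@X+c["t"];s=x[:2]/x[2];s=s*(1+c["k1"]*(s@s));return s*[c["fx"],c["fy"]]+[c["cx"],c["cy"]]
def down(a): # tool y axis at world angle a (rad), pointing down
    y=np.array([np.cos(a),np.sin(a),0]);z=np.array([0,0,-1.]);return Ro.from_matrix(np.c_[np.cross(y,z),y,z]).as_rotvec()
E
python3 - <<'E'
from h import *
t=bot.read_camera("top");s=bot.read_camera("scene")
print("keep",onz(t,(207,218),.07),onz(s,(208,183),.07))
print("punch foot",onz(s,(281,266),0),onz(t,(302,211),.1))
print("bottle",onz(t,(287,168),.1),"setter",onz(t,(240,201),.01),onz(t,(275,201),.01))
c=bot.read_camera("wrist");T=Ro.from_rotvec(bot.current_tool_rot()).as_matrix();p=bot.current_ee_pos()
o=-c["R"].T@c["t"]
print("cam in tool",T.T@(o-p),(c["R"]@T).round(3).tolist(),c["fx"],c["k1"],"tool y",T[:,1])
E
```

```text
keep [0.47272912 0.10578822 0.07      ] [0.47889385 0.11188593 0.07      ]
punch foot [ 0.48335429 -0.21210413  0.        ] [ 0.46666475 -0.1987403   0.1       ]
bottle [ 0.61061859 -0.16458238  0.1       ] setter [ 0.53134632 -0.00354022  0.01      ] [ 0.52194068 -0.12196489  0.01      ]
cam in tool [ 0.06800449  0.00107088 -0.17019043] [[0.0, 1.0, -0.0], [-0.97, 0.0, -0.244], [-0.244, 0.0, 0.97]] 297.2880006049633 -0.004461419291253468 tool y [ 3.05812946e-01  9.52091208e-01 -8.79042122e-04]
```

```bash
python3 - <<'E'
from h import *
import pickle
V=[]
for i,(x,y) in enumerate([(.44,.11),(.44,-.02),(.44,-.17)]):
    bot.goto([x,y,.28],down(np.pi/2)); bot.hold(.3)
    c=bot.read_camera("wrist"); V.append(c)
    print(i,bot.current_clock(),proj(c,np.array([.475,.108,.07])),proj(c,np.array([.475,-.205,.1])))
pickle.dump(V,open("v.pkl","wb"))
cv2.imwrite("pics/w01.png",cv2.resize(np.hstack([v["pixels"] for v in V[:2]]),(800,300)))
cv2.imwrite("pics/w1.png",V[1]["pixels"]);cv2.imwrite("pics/w2.png",V[2]["pixels"]);cv2.imwrite("pics/w0.png",V[0]["pixels"])
E
```

```text
0 2.4667 [250.49642706 197.88543022] [ -4.13334264 203.98715024]
1 3.4 [348.03326259 197.94317915] [100.70317539 203.80339921]
2 4.4 [460.57837933 197.98293864] [222.75492644 203.84482809]
```

View pics/w0.png

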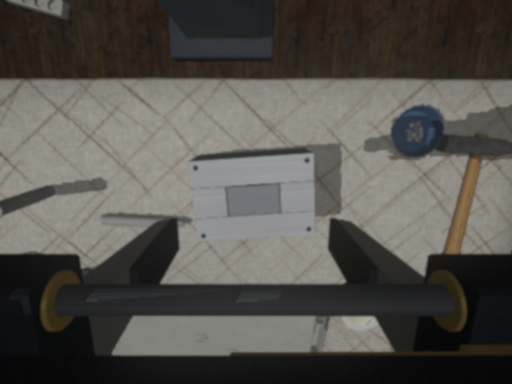

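View pics/w1.png

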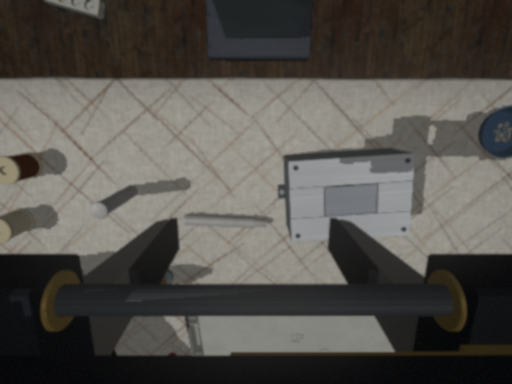

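View pics/w2.png

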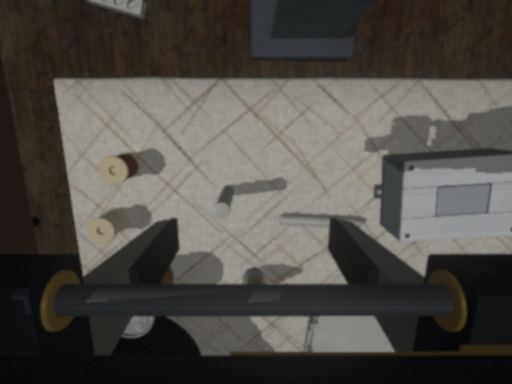

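w0: the keep top spans about (192–314, 155–238), with screws at the corners and the flap at (254,200). w1: the punch head is at (99,209) and the keep's side tab at (283,190). w2: the punch head is at (221,210). I need a close-up to tell which side the flap hinge is on.

```bash
python3 - <<'E'
from h import *
import pickle
V=[]
for i,(x,y) in enumerate([(.515,.07),(.515,.15)]):
    bot.goto([x,y,.14],down(np.pi/2)); bot.hold(.3)
    V.append(bot.read_camera("wrist"))
pickle.dump(V,open("vk.pkl","wb"))
print(bot.current_clock())
for v in V: print(proj(v,np.array([.475,.108,.07])))
a=[v["pixels"] for v in V]
cv2.imwrite("pics/k.png",cv2.resize(np.hstack(a),(800,300)))
cv2.imwrite("pics/k0.png",cv2.convertScaleAbs(cv2.resize(a[0][60:240,150:420],(800,533),interpolation=cv2.INTER_CUBIC),alpha=1.3))
cv2.imwrite("pics/k1.png",a[1])
E
```

```text
6.625
[299.78574326 152.60223257]
[200.83263127 153.13222501]
```

View pics/k0.png

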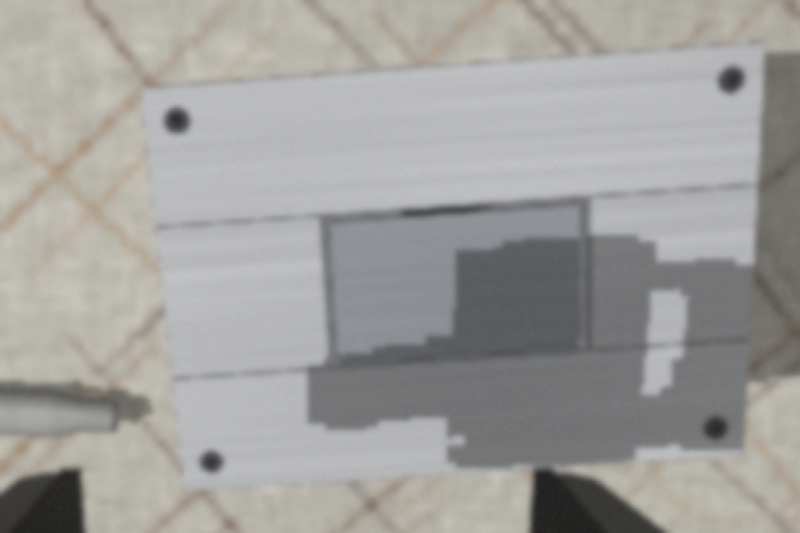

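View pics/k1.png

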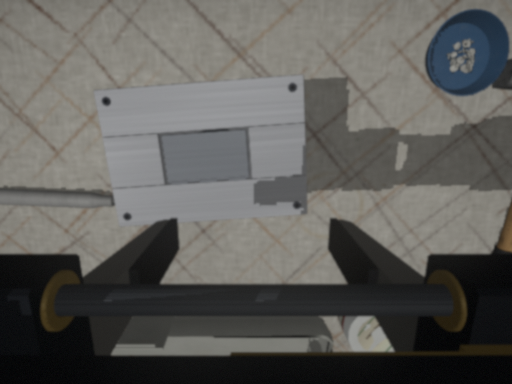

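k0: the flap spans about (325–590, 200–360) in the crop. Its upper edge, on the robot side, has a partly black gap near (440,210), and its lower edge looks closed. k1: the keep is at (98–306, 78–222) and the flap at (160–248, 130–184). I'll compare intensity profiles across the two long edges.

```bash
python3 - <<'E'
import pickle,numpy as np,cv2
V=pickle.load(open("vk.pkl","rb"))
g=[cv2.cvtColor(v["pixels"],cv2.COLOR_BGR2GRAY) for v in V]
for c in (270,285,295,305,315,325,335): print(c,g[0][126:138,c],g[0][174:188,c])
print()
for c in (170,180,190,200,205,210,220,230,240): print(c,g[1][124:140,c],g[1][178:192,c])
def crop(a,x,y): return cv2.resize(a[y:y+80,x:x+110],(800,582),interpolation=cv2.INTER_CUBIC)
cv2.imwrite("pics/kz.png",cv2.convertScaleAbs(crop(V[1]["pixels"],150,118),alpha=1.6))
E
```

```text
270 [145 145 143 142 134 118 102  94  98 108 113 113] [110 111 112 110 105  91  78  73  75  77  83  87  90  89]
285 [145 144 142 133 110  87  81  92 106 113 113 113] [109 104  90  79  73  74  72  69  72  81  88  90  89  90]
295 [146 144 137 116  84  63  73  97 110 113 112 113] [78 74 71 73 72 71 68 69 78 85 89 89 89 89]
305 [145 141 126  96  66  66  89 107 113 113 113 112] [72 71 72 70 70 70 72 76 83 89 89 90 88 87]
315 [143 131 107  86  81  94 106 113 113 112 111 112] [71 71 71 71 69 68 72 82 87 90 89 88 88 88]
325 [137 121 102  93  96 105 111 112 112 113 112 112] [71 72 71 70 66 68 76 85 87 89 89 87 88 90]
335 [129 109  94  92 100 109 112 113 112 113 113 112] [72 71 69 69 70 75 83 89 91 88 89 89 88 89]

170 [148 150 150 150 148 147 144 132 111  91  87  96 108 112 114 113] [112 111 109 106 101  98 108 128 141 143 145 144 143 142]
180 [149 151 150 150 149 146 135 113  95  91  97 108 114 114 114 114] [112 111 108 105 107 113 125 136 142 144 144 142 140 142]
190 [151 151 151 150 148 140 121 101  92  94 104 112 114 114 114 113] [111 109 107 100  97 113 133 142 143 143 141 139 141 142]
200 [150 150 150 148 145 129 103  83  82  96 108 113 114 114 114 114] [107 104 101 104 113 130 140 144 143 142 140 141 142 142]
205 [151 151 150 148 136 108  74  60  79 102 112 114 114 114 114 113] [107 103 105 109 119 132 141 142 142 141 141 140 141 142]
210 [151 149 150 146 130  98  66  64  88 106 114 113 113 113 113 114] [107 105 108 115 127 137 142 143 142 140 140 141 141 142]
220 [150 150 148 134 104  72  63  85 106 114 114 113 114 114 114 113] [107  99  98 115 133 142 142 141 139 139 141 141 142 140]
230 [151 149 142 124 102  90  91 101 111 114 114 114 115 114 114 114] [104 108 116 130 140 142 141 141 139 139 141 142 141 139]
240 [149 145 132 112  94  89  98 109 113 113 113 115 113 114 114 113] [108 116 128 138 142 141 140 139 140 140 141 140 139 139]
```

View pics/kz.png

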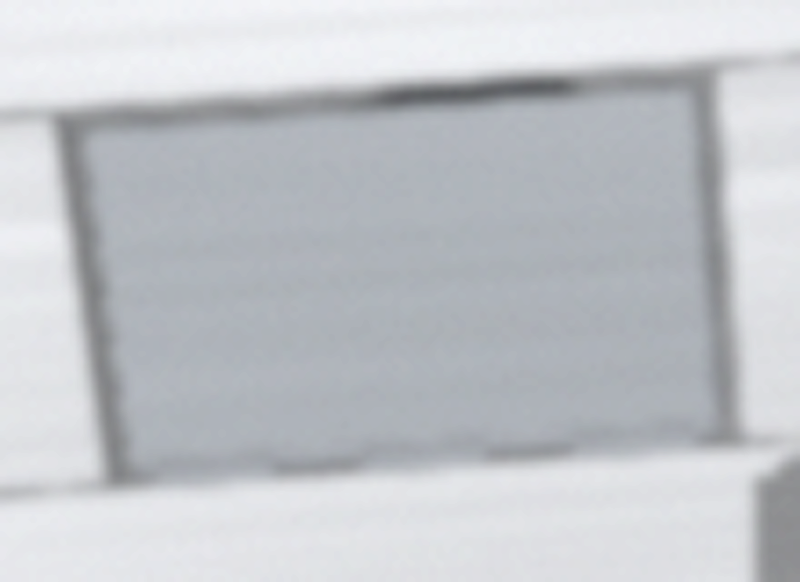

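The lower (far) edge shows hinge knuckles at kz (160–700, 445–465). So the hinge is on the far side, and keep +x points away from the robot. The upper edge is free, with a dark stretch at (380–570, 90). Next I'll triangulate the screws, slot corners and punch.

```bash
python3 - <<'E'
from h import *
import pickle
V=pickle.load(open("vk.pkl","rb"));W=pickle.load(open("v.pkl","rb"))
def spot(c,p,r,dark):
    g=cv2.cvtColor(c["pixels"],cv2.COLOR_BGR2GRAY).astype(float)
    x,y=map(int,np.round(p)); a=g[y-r:y+r+1,x-r:x+r+1]; m=np.median(a)
    w=np.clip(m-15-a,0,None) if dark else np.clip(a-m-10,0,None)
    yy,xx=np.mgrid[y-r:y+r+1,x-r:x+r+1]; return np.array([(w*xx).sum(),(w*yy).sum()])/w.sum()
A=[(209.4,100.5),(396.7,86.7),(221,215.6),(391,204.4)];B=[(106,101),(292,87),(127,216),(297,205)]
P=[]
for a,b in zip(A,B):
    X,e=cross([ray(V[0],spot(V[0],a,4,1)),ray(V[1],spot(V[1],b,4,1))]);P.append(X);print(X.round(4),np.round(e,4))
P=np.array(P);c=P.mean(0)
ex=(P[2:]-P[:2]).mean(0);ey=(P[1::2]-P[::2]).mean(0)
yx=np.arctan2(ex[1],ex[0]);yy=np.arctan2(-ey[0],ey[1]);print("centre",c,"yaws",yx,yy,np.hypot(*ex[:2]),np.hypot(*ey[:2]))
# slot corners (kz scale 800/110, origin 150,118)
k=110/800
for q in [(66,118),(712,72),(115,482),(738,437)]:
    p=(150+q[0]*k-.4,118+q[1]*k-.4);X=onz(V[1],p,c[2]);d=X-c;R=np.array([[np.cos(yy),np.sin(yy)],[-np.sin(yy),np.cos(yy)]]);print("slot corner keep fr",(R@d[:2]*1000).round(1))
# dark stretch
for v,ps in((V[1],[(150+380*k,118+95*k),(150+572*k,118+86*k)]),(V[0],[(150+403*.3375,60+212*.3375),(150+482*.3375,60+208*.3375)])):
    for z in(.028,c[2]):print("dark",z,[(R@(onz(v,p,z)-c)[:2]*1000).round(1) for p in ps])
# punch head
g=[cv2.cvtColor(W[i]["pixels"],cv2.COLOR_BGR2GRAY) for i in(1,2)]
for i,(x,y) in((0,(99,209)),(1,(221,210))): print(g[i][y-12:y+13:2,x-14:x+15:2])
E
```

```text
[0.4345 0.0364 0.0707] [0. 0.]
[0.4246 0.1799 0.0711] [0.0001 0.0001]
[0.5283 0.0428 0.0706] [0. 0.]
[0.5184 0.1868 0.0699] [0. 0.]
centre [0.47642802 0.11149799 0.07059192] yaws 0.07120331143973643 0.06860878411005933 0.09405116428956738 0.14412399038744086
slot corner keep fr [-19.2 -34.9]
slot corner keep fr [-19.2  35.7]
slot corner keep fr [ 21.4 -35.3]
slot corner keep fr [21.2 35.6]
dark 0.028 [array([-17.7,  -7.5]), array([-17.1,  17.2])]
dark 0.07059191634590245 [array([-19. ,  -0.2]), array([-18.5,  20.7])]
dark 0.028 [array([-16.9,  -9.4]), array([-16.4,  15.5])]
dark 0.07059191634590245 [array([-19.1, -13.8]), array([-18.7,   7.3])]
[[136 128 142 150 149 146 147 145 148 148 131 103  77  62  60]
 [146 139 137 141 146 142 141 140 130 106  77  62  60  60  61]
 [149 148 141 130 135 139 123 109  79  61  58  59  61  63  62]
 [149 151 145 135 133 140 133 123 105  74  60  60  62  63  64]
 [151 156 150 145 155 155 148 144 136 116  78  62  62  63  64]
 [147 152 149 153 157 157 150 145 140 134 112  72  61  63  65]
 [148 153 151 152 153 152 148 143 138 134 124  84  64  68  89]
 [147 
[... 492 characters left out ...]
3 150]
 [156 156 154 149 140 113 105 104  94  79  69  73 113 147 152]
 [153 157 157 147 140 138 140 138 136 123  92  83 130 152 153]
 [152 156 155 146 148 146 142 140 140 137 122 103 141 153 154]
 [150 154 151 148 149 145 142 140 140 137 134 122 142 150 152]
 [149 151 149 150 148 144 141 138 137 135 134 126 142 149 151]
 [145 150 151 148 147 142 139 138 138 137 135 132 146 151 153]
 [143 141 146 145 141 139 139 138 138 136 136 141 152 152 154]
 [149 144 143 145 143 140 138 138 136 134 142 148 151 150 151]
 [141 147 143 140 143 144 143 140 138 142 149 151 148 149 150]
 [133 140 147 143 138 145 149 149 146 145 147 149 151 150 149]
 [148 141 141 145 144 140 145 149 148 148 148 149 152 153 151]]
```

The keep is at (0.4764, 0.1115), yaw about 0.069, top at z = 0.0706. The dark stretch triangulates to plate depth, at keep y from about −8.5 to +16. That suggests the pocket is near y ≈ +4, which I'll confirm by feel. Next is a closer look at the punch.

```bash
python3 - <<'E'
from h import *
import pickle
for a in(.069,.069+np.pi):
    for p in([.475,-.205,.066],[.468,.115,.08]): print(a,bot.inverse_kinematics(p,down(a)))
V=[]
a=.069
# want punch ahead (row<197): TCP moved in +y => camera further... tool x=+y
for x,y in((.445,-.25),(.505,-.25)):
    bot.goto([x,y,.17],down(a)); bot.hold(.3); V.append(bot.read_camera("wrist"))
    print(bot.current_clock(),proj(V[-1],np.array([.475,-.205,.104])),proj(V[-1],np.array([.475,-.205,0])))
pickle.dump(V,open("vp.pkl","wb"))
cv2.imwrite("pics/p.png",np.vstack([np.hstack([cv2.resize(v["pixels"][:,56:456],(400,384)) for v in V])]))
E
```

```text
0.069 [-6.41314803e-01  1.81578937e-01  1.88585293e+00 -4.44089210e-16
  1.07416079e+00 -7.10314803e-01]
0.069 [-1.04837812e-02  7.13913177e-02  1.97624098e+00 -4.44089210e-16
  1.09396036e+00 -7.94837812e-02]
3.210592653589793 [-6.41314803e-01  1.81578937e-01  1.88585293e+00 -8.88178420e-16
  1.07416079e+00  2.43127785e+00]
3.210592653589793 None
8.4833 [293.52097121 153.16113076] [281.44783535 142.64216325]
9.1833 [218.98720645 147.14386156] [229.28897374 138.3928225 ]
```

View pics/p.png

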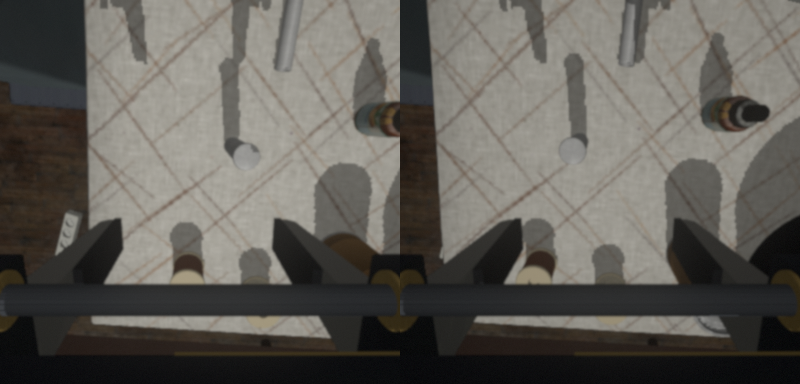

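p.png: the punch head is at about (302,155) in the left view and (228,150) in the right one, in full-image pixels. The setter is at the top and the bottle to the right.

```bash
python3 - <<'E'
from h import *
import pickle
V=pickle.load(open("vp.pkl","rb"));r=[]
for v,(x,y) in zip(V,((302,155),(228,150))):
    g=cv2.cvtColor(v["pixels"],cv2.COLOR_BGR2GRAY)[y-26:y+27,x-26:x+27]
    G=cv2.resize(g,None,fx=4,fy=4,interpolation=cv2.INTER_CUBIC)
    c=cv2.HoughCircles(G,cv2.HOUGH_GRADIENT,1.2,200,param1=60,param2=8,minRadius=44,maxRadius=66)[0,0]
    p=(x-26+(c[0]-1.5)/4,y-26+(c[1]-1.5)/4);print(p,c[2]/4);r.append(ray(v,p))
    print(onz(v,p,.104))
print(cross(r))
E
```

```text
(np.float32(292.575), np.float32(142.575)) 13.52
[ 0.47339944 -0.19678699  0.104     ]
(np.float32(226.375), np.float32(151.675)) 14.99
[ 0.48098757 -0.20816226  0.104     ]
(array([ 0.47787291, -0.20457082,  0.08119239]), [np.float64(0.00631425277401584), np.float64(0.006314252774015878)])
```

```bash
python3 - <<'E'
from h import *
import pickle
V=pickle.load(open("vp.pkl","rb"));r=[];T=[]
for v,(x,y) in zip(V,((302,155),(228,150))):
    im=cv2.GaussianBlur(v["pixels"],(3,3),0).astype(int)[y-24:y+25,x-24:x+25]
    d=im[...,2]-im[...,0]; b=im.sum(2)/3
    m=((d<6)&(b>115)).astype(np.uint8); m=cv2.morphologyEx(m,cv2.MORPH_OPEN,np.ones((3,3),np.uint8))
    n,l,s,_=cv2.connectedComponentsWithStats(m); k=1+np.argmax(s[1:,4])
    cs,_=cv2.findContours((l==k).astype(np.uint8),cv2.RETR_EXTERNAL,cv2.CHAIN_APPROX_NONE)
    c,R=cv2.minEnclosingCircle(cs[0]); p=(x-24+c[0],y-24+c[1]); print(p,R,s[k],np.pi*R*R)
    r.append(ray(v,p));print(onz(v,p,.104)); T.append(cv2.resize(np.hstack([im.astype(np.uint8),cv2.cvtColor((l==k).astype(np.uint8)*255,cv2.COLOR_GRAY2BGR)]),None,fx=4,fy=4))
print(cross(r)); cv2.imwrite("pics/ph.png",np.hstack(T))
E
```

```text
(301.98623847961426, 156.4633026123047) 12.81616497039795 [ 12  13  25  25 480] 516.0194253395445
[ 0.48198664 -0.20713131  0.104     ]
(228.2209300994873, 150.42248153686523) 13.006753921508789 [ 12  12  26  26 515] 531.480971586924
[ 0.48239928 -0.20707449  0.104     ]
(array([ 0.48227212, -0.20728856,  0.10234379]), [np.float64(3.047684991861492e-05), np.float64(3.047684991860976e-05)])
```

View pics/ph.png

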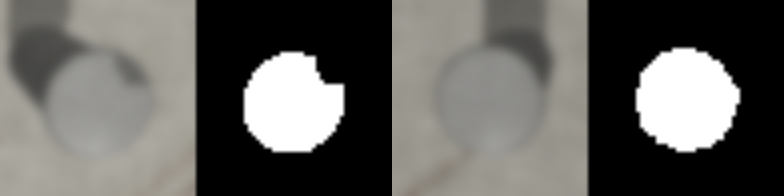

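The punch is at (0.4822, −0.2072) with its head at about z = 0.102. Now I'll grasp and lift it, then carry it above the slot.

```bash
cat >> h.py <<'E'
KC=np.array([.47643,.1115]);YAW=.0697;O=down(YAW)
RK=np.array([[np.cos(YAW),-np.sin(YAW)],[np.sin(YAW),np.cos(YAW)]])
def kw(kx,ky,z): return np.r_[KC+RK@[kx,ky],z]
def kf(n=1):
    f=np.mean([bot.current_contact_force() for _ in range(n)],0); return np.r_[RK.T@f[:2],f[2]]
def kp():
    p=bot.current_ee_pos(); return np.r_[RK.T@(p[:2]-KC),p[2]]
E
python3 - <<'E'
from h import *
P=[.4822,-.2072]
bot.goto([*P,.13],O); bot.set_gripper(.6); bot.line_to([*P,.067],max_speed=.08)
print(bot.current_ee_pos(),kf(5))
bot.set_gripper(0,40); print("open",bot.current_opening(),bot.current_grip_force())
bot.line_to([*P,.19],max_speed=.12); bot.hold(.2)
print(bot.current_clock(),kf(5),bot.current_opening())
bot.goto(kw(-.005,-.010,.19),O); bot.line_to(kw(-.005,-.010,.150),max_speed=.1); bot.hold(.3)
print(bot.current_clock(),kp(),kf(5),[kf() for _ in range(2)])
t=bot.current_clock(); bot.line_to(kw(-.005,-.010,.149),max_speed=.02); print("step",bot.current_clock()-t)
c=bot.read_camera("scene"); x=proj(c,kw(-.005,-.01,.1)).astype(int);print(x)
cv2.imwrite("pics/s.png",cv2.resize(c["pixels"][x[1]-75:x[1]+75,x[0]-100:x[0]+100],(800,600)))
E
```

```text
[ 0.48261955 -0.20750782  0.06752576] [-0.40683421 -0.69577429  0.7215631 ]
open 0.23580816558108447 39.98919725418091
13.1583 [-0.36050066  0.16527159 -2.45024224] 0.22839736783764822
15.1833 [-0.00457152 -0.01004809  0.15062424] [-5.81494949e-06 -4.51807930e-01 -1.33208895e+00] [array([-5.81494949e-06, -4.51807930e-01, -1.33208895e+00]), array([-5.81494949e-06, -4.51807930e-01, -1.33208895e+00])]
step 0.25
[207 178]
```

View pics/s.png

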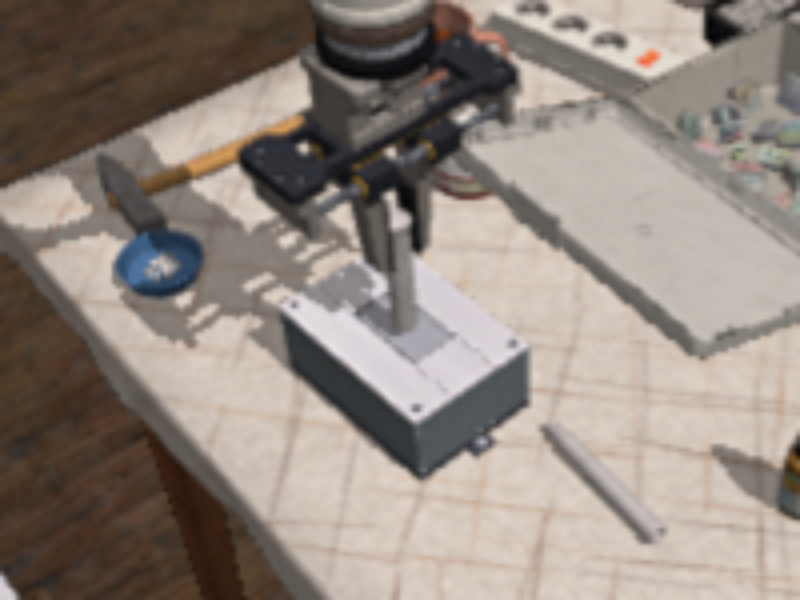

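The punch is held upright above the flap. Now I'll descend in guarded steps, opening the flap.

```bash
cat >> h.py <<'E'
def go(kx,ky,z,v=.04):
    bot.line_to(kw(kx,ky,z),max_speed=v); return kf()
E
python3 - <<'E'
from h import *
b=np.array([-.1,-.2,-1.6])
z=.143
while z>.088:
    f=go(-.005,-.010,z)-b
    print(round(bot.current_clock(),2),"z",round(z,4),f.round(1),(kp()*1000).round(1))
    if f[2]>(9 if z>.1 else 4.5) or np.hypot(*f[:2])>9: break
    z-=.006 if z>.104 else .0015
E
```

```text
15.78 z 0.143 [-0.4  0.2  0.3] [ -5.4 -10.  142.4]
16.08 z 0.137 [-0.2 -0.  -0.8] [ -5.2 -10.  136.7]
16.38 z 0.131 [-0.5  0.3  5.3] [ -4.5 -10.  131.5]
16.68 z 0.125 [-1.4  0.7  6.3] [ -4.6 -10.1 125.5]
16.98 z 0.119 [-4.1  0.3  3.9] [ -6.2 -10.  118.4]
17.28 z 0.113 [-4.  -0.2  0.5] [ -6.5  -9.9 111.9]
17.58 z 0.107 [-5.7  0.2 -0.5] [ -6.1  -9.9 106.1]
17.88 z 0.101 [-4.4  0.6  0.1] [ -5.6  -9.9 100.3]
18.13 z 0.0995 [-3.8 -1.2  2.3] [ -5.  -10.   99.4]
18.38 z 0.098 [-3.  -0.2  1.8] [ -5.2 -10.   97.8]
18.63 z 0.0965 [-3.2  0.7  1.3] [ -5.2 -10.   96.3]
18.88 z 0.095 [-3.4  0.8  1.2] [ -4.8 -10.   95.1]
19.13 z 0.0935 [-5.9  1.2 11.3] [ -4.5 -10.   95. ]
```

The flap is open and the foot met the plate at TCP ≈ 0.095. I'll ease off, find the guide wall, then slide along +y at about 3 N.

```bash
python3 - <<'E'
from h import *
b=np.array([-.1,-.2,-1.6])
f=go(-.005,-.010,.0955)-b;print(f.round(1))
x=-.005
while x>-.0125:
    x-=.001; f=go(x,-.010,.0955)-b; print("x",round(x*1e3,1),f.round(1),(kp()*1000).round(1))
    if f[0]>-1: break
x+=.0005; z=.0945; y=-.010
while y<.026:
    f=go(x,y,z,.02)-b; p=kp()*1000
    print(round(bot.current_clock(),2),"y",round(y*1e3,1),"z",round(z*1e3,1),f.round(1),p.round(1))
    if p[2]<92.5 or abs(f[1])>8 or f[2]>12: break
    z-=np.clip((3.5-f[2])*.00006,-.0006,.0003)
    y+=.0015
E
```

```text
[-3.7  0.1  0.7]
x -6.0 [-3.4  1.3  1.5] [ -6.1 -10.   95.4]
x -7.0 [-3.1  0.7  1. ] [ -6.9 -10.   95.6]
x -8.0 [-3.4 -0.2  1.6] [ -7.9 -10.   95.6]
x -9.0 [-3.6 -0.   1.4] [ -9.  -10.   95.6]
x -10.0 [-1.1 -0.2  1.3] [ -9.7 -10.   95.6]
x -11.0 [ 2.   0.7 -2.2] [-10.  -10.1  95.7]
21.13 y -10.0 z 94.5 [0.8 0.3 2.4] [ -9.8 -10.1  95. ]
21.38 y -8.5 z 94.4 [ 0.6 -3.1  3.7] [-9.9 -9.2 95. ]
21.63 y -7.0 z 94.4 [ 1.6 -6.2  3.8] [-9.9 -8.3 94.9]
21.88 y -5.5 z 94.5 [ 1.2 -7.7  5.3] [-9.9 -7.2 94.9]
22.13 y -4.0 z 94.6 [ 2.1 -7.4  3.7] [-9.9 -5.6 94.9]
22.38 y -2.5 z 94.6 [ 2.2 -7.3  3.5] [-9.9 -4.1 94.9]
22.63 y -1.0 z 94.6 [ 1.4 -6.3  3. ] [-9.9 -2.6 94.8]
22.88 y 0.5 z 94.6 [ 1.2 -7.4  2.9] [-9.9 -1.1 94.7]
23.13 y 2.0 z 94.5 [ 2.6 -6.6  2.5] [-9.9  0.7 94.6]
23.38 y 3.5 z 94.5 [ 3.3 -6.2  0.4] [-10.    2.3  94.5]
23.63 y 5.0 z 94.3 [ 2.4 -6.6  0.5] [-10.    3.9  94.2]
23.88 y 6.5 z 94.1 [ 3.  -6.6  0.1] [-10.    5.4  94. ]
24.13 y 8.0 z 93.9 [ 2.6 -6.7  1.1] [-10.    6.9  93.8]
24.38 y 9.5 z 93.7 [ 2.8 -6.4 -0. ] [-10.    8.1  93.7]
24.63 y 11.0 z 93.5 [ 2.1 -7.3  1.5] [-10.    9.1  93.6]
24.88 y 12.5 z 93.4 [ 2.  -9.5  3.2] [-10.   10.5  93.6]
```

The vertical support vanished between y ≈ 2 and 9 and came back at y ≈ 10, so the pocket is centred near y ≈ 5. I'll ease off the wall, go back to the middle, and lower gently.

```bash
python3 - <<'E'
from h import *
b=np.array([-.1,-.2,-1.6])
x=-.0090
for y,z in((.009,.094),(.006,.094)):
    f=go(x,y,z,.03)-b;print("y",y,f.round(1),(kp()*1000).round(1))
y=.006;z=.094
while z>.0755:
    z-=.0015; f=go(x,y,z,.03)-b; p=kp()*1000
    print(round(bot.current_clock(),2),"z",round(z*1e3,1),"y",round(y*1e3,1),"x",round(x*1e3,1),f.round(1),p.round(1))
    if f[2]>7 or np.hypot(*f[:2])>10: break
    if abs(f[1])>2.5: y+=np.sign(f[1])*.0005
E
```

```text
y 0.009 [-0.6 -3.1  2.5] [-9.8  8.9 93.6]
y 0.006 [-0.9  3.1 -0.5] [-9.8  7.  93.4]
25.66 z 92.5 y 6.0 x -9.0 [-2.1  2.3 -1. ] [-9.8  6.2 91.9]
25.91 z 91.0 y 6.0 x -9.0 [-2.8 -0.2 -0.3] [-9.7  5.8 90.5]
26.16 z 89.5 y 6.0 x -9.0 [-3.5 -0.7  0.5] [-9.4  5.8 89.3]
26.41 z 88.0 y 6.0 x -9.0 [-3.2  0.   0.8] [-9.   5.9 88. ]
26.66 z 86.5 y 6.0 x -9.0 [-2.6 -0.5  1.7] [-9.   6.  86.4]
26.91 z 85.0 y 6.0 x -9.0 [-2.8  0.4  1.9] [-9.1  6.  84.9]
27.16 z 83.5 y 6.0 x -9.0 [-3.3  0.1  1.7] [-9.2  6.  83.3]
27.41 z 82.0 y 6.0 x -9.0 [-3.6 -0.2  1. ] [-9.2  6.  81.8]
27.66 z 80.5 y 6.0 x -9.0 [-3.5 -0.2  0.1] [-9.2  6.  80.3]
27.91 z 79.0 y 6.0 x -9.0 [-3.5 -0.3  1.1] [-9.2  6.  78.8]
28.16 z 77.5 y 6.0 x -9.0 [-3.9  0.4  0.8] [-9.2  6.  77.3]
28.41 z 76.0 y 6.0 x -9.0 [-7.2 -0.2  9.4] [-8.8  6.  77.1]
```

The foot is on the floor at TCP 0.077, which is fully home. I'll relax, release, retreat and look.

```bash
python3 - <<'E'
from h import *
f=go(-.009,.006,.0772,.03);print(f.round(1),kp())
bot.set_gripper(.55); bot.hold(.3); print(kf(),kp())
bot.line_to(kw(-.009,.006,.20),max_speed=.12)
bot.goto(kw(.03,.09,.2),O); bot.hold(.3)
c=bot.read_camera("wrist");s=bot.read_camera("scene")
print(bot.current_clock(),kf(),proj(c,kw(-.009,.006,.114)))
cv2.imwrite("pics/end.png",np.hstack([cv2.resize(c["pixels"],(400,300)),cv2.resize(s["pixels"][115:265,140:340],(400,300))]))
E
```

```text
[-6.1 -0.2  2.1] [-0.00934633  0.00598014  0.07714697]
[0.09880084 0.77339977 0.02484093] [-0.0089921   0.00601032  0.07720743]
31.5917 [-0.04662915 -0.0939691   0.27318257] [212.00131756 281.53258234]
```

View pics/end.png

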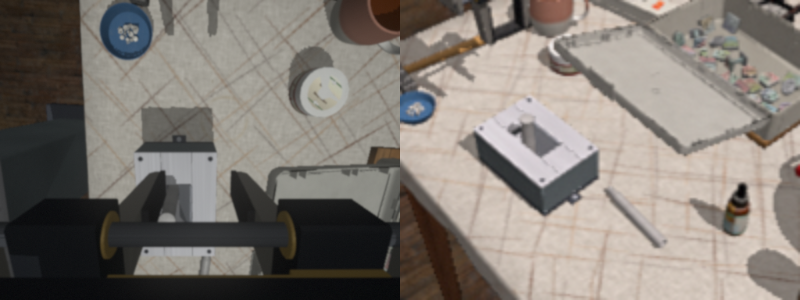

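The right half shows the punch standing upright in the slot at (527,128), with the flap open beside it. The setter and bottle haven't moved. The drop from plate to floor was 18 mm, so the punch is fully home.

```bash
python3 -c "
from workcell import bot
print(bot.job_done())"
```

```text
the job is handed in; nothing more can be done
None
```

The punch is seated upright and fully home in the keep's pocket (found by feel at about y = +6 mm) and released; the job was handed in at about 32 s, with peak pressing force on the keep about 11 N.

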